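# Clamp the grater board to the kitchen worktop

## Robot

A 6-joint arm with a two-finger parallel gripper is mounted at the origin on the work surface. World frame = base frame: x ahead of the robot, y to its left, z up, the work surface at z = 0. Lengths are in m, angles in rad, forces in N, time in s.
With the tool pointing down it reaches from about 0.3 to 0.775 m from the base axis. Payload 14.6 kg.
Tool frame: the origin (TCP) lies on the centre line of the jaws, within the pads' length; the fingertips stand 19 mm ahead of it and the grasp point (between the pads) is the TCP (robot.tips_ahead is the distance from the TCP to the fingertips, in m); z points along the fingers, y is the line along which they close (so a half turn about z gives the same grasp; the last joint's range is limited). The gripper opens to 94 mm and grips with 3 to 60 N. Pads are 16 mm wide; open, the fingers measure 119 mm over their backs; the gripper's body (75 mm by 177 mm) begins 78 mm behind the grasp point.
Start: joints at [1.034, 0.3, 1.521, -0, 1.321, -0.067], TCP at [0.249, 0.49, 0.224] pointing down, gripper open.
Joint ranges: [-3.03, 3.03], [-0.79, 2.21], [0.23, 2.52], [-1.04, 4.18], [0, 3.07], [-2.55, 2.55]. Speed limits (rad/s): [2.22, 2.22, 2.57, 3.14, 3.14, 3.14].

## Interface

Orientations are given as a rotation vector (axis times angle).
In Python, from bench import robot, eoat, optics, job_done, monitor gives the robot as it stands. Calls block until the motion is done:
- robot.goto(position, orientation): joint-space move of the TCP to a pose.
- robot.move_linear(position, orientation=None, max_speed=0.15): straight line of the TCP; orientation=None keeps the orientation; max_speed is the mean speed in m/s.
- robot.move_j(angles): joint-space move.
- eoat.open_jaws() and eoat.clamp(): open the fingers fully, or close them until they stop; the grip force is fixed at half the most.
- robot.dwell(seconds).
- robot.solve_ik(position, orientation): joint angles nearest the present ones, or None.
- optics.read_camera(name): name is "side" or "top" or "wrist"; returns a dict with "pixels" (384x512x3 uint8, red, green, blue), "range_z" (384x512 float32, m along the optical axis (not along the pixel's ray), 0 where there is no reading), "fx", "fy", "cx", "cy" (pixels), "origin" and "attitude" of the camera in the world. Camera axes: x right, y down, z forward; pixel columns grow to the right and rows downward; lengths in m; the calibration is good to about 2 mm. A picture is of the moment at which its call begins.
A pose or a line that the arm cannot do raises robot.PlanningError and nothing moves.
- job_done(): hands the job in; it is judged then, once.
Readings, each from a call of its own:
- monitor.current_t(): time.
- monitor.current_joint_positions(): joint angles.
- monitor.current_dq(): joint speeds.
- monitor.current_joint_efforts(): joint torques, N m.
- monitor.current_position(): TCP position.
- monitor.current_tcp_rot(): TCP orientation.
- monitor.current_wrist_force(): force on the tool from outside, world axes, zero at the start.
- monitor.current_moment(): the same for the moment, N m.
- monitor.current_grip_width(): finger opening in m.
- monitor.current_finger_force(): force on a finger pad.
Only numpy, scipy, OpenCV 4.12 (cv2) and the standard library are available. Lean on these libraries where they do the work, as an engineer would, in place of code of your own. Each camera call takes 0.05 s, during which the arm holds its last target. There are 200 camera calls.

## Task

Slide the grater board, nose first, into the hold-down clamp on the worktop until its nose rests gently against the stop. Then turn the clamp's bar knob clockwise until you feel its foot touch the board, and tighten it one quarter of a turn more from there, no further. Let go of everything and leave the other kitchen things where they are.

Things in the scene. Friction and masses are not known exactly. Their poses are not given: they have to be found in the camera images.
- clamp: Dark steel hold-down clamp bolted to the worktop: two uprights (30 mm along x, inner faces 67 mm apart) carry a beam, underside 60 mm, top 80 mm up (a boss reaches 88 mm). Origin: on the worktop, on the vertical screw axis, midway between the uprights. x runs level through the throat from its open front (-x) to the stop (+x), z up. 5 mm high flanges reach 78 mm out along y.
- stop: Low steel bar (14 mm high) across the back of the clamp's throat, fixed. Its origin is the clamp's origin; the face that the board's nose must rest against is at x = +25 mm in the clamp's frame. More than 40 N against it is ramming.
- spindle: The clamp's upright screw with all it carries: knob on top, 22 mm rubber foot under the beam. Sinks 3.5 mm per rad (22 mm a turn) as the knob turns clockwise; does not itself rotate. Origin: on the axis at the knob bar's centre. The foot's sleeve is set up to 7 mm differently each time and is not measured: the foot meets the board after about 0.5 to 3 rad of turning, to be found by feel.
- knob_grip (a point): Centre of the black bar knob on top of the screw: bar 70 mm long (this point's x), 12 mm thick (y, the way to pinch it), 22 mm high; centre about 131 mm above the worktop at first, sinking with the screw. Turns with the knob; z up. Clockwise from above tightens. It may be let go and re-gripped as often as needed, stays where it is left, and has over 7 rad of travel.
- grater: Loose beech grater board, 0.35 kg: plank 200 mm long (x), 60 mm wide (y), 16 mm thick, lying flat on the worktop, with a steel grating plate let into its top and an upright wooden grip block. Origin: centre of its underside; +x points to the nose, the plain end that goes under the clamp's foot.
- grater_grip (a point): Centre of the upright part of the grater board's grip block: the block is 55 mm long (along x), 22 mm thick (along y, the way to pinch it), and stands from the board's top (16 mm) to 62 mm above the worktop. This point is 42 mm above the board's underside and 165 mm behind its nose. Axes as the board's.
- grater_nose (a point): Middle of the lower edge of the grater board's nose end (at the underside). Axes as the board's.
- spice_jar: Bystander: amber glass spice jar, 46 mm across, 85 mm high. Origin: centre of its underside.
- salt_mill: Bystander: dark wooden salt mill, 52 mm across, 118 mm high. Origin: centre of its underside.
- cup: Bystander: white cup, 72 mm across, 85 mm high. Origin: centre of its underside.
- bowl: Bystander: small blue bowl, 110 mm across, 45 mm high. Origin: centre of its underside.
- wood_spoon: Bystander: wooden spoon lying flat, 160 mm long along x.
- can: Bystander: food can, 68 mm across, 85 mm high. Origin: centre of its underside.
- chop_board: Bystander: dark wooden chopping board lying flat, 170 x 240 x 14 mm. Origin: centre of its underside.
- foot_axis (a point): A point of the screw under the beam, above the spring foot; sinks with the screw. Turning takes a steady 0.19 N m or so; when the foot meets the board this jumps by about 0.11 N m (the foot's spring is preloaded), then grows about 0.02 N m per rad. The foot presses with about 32 N at the touch, 40 N a quarter turn on; over 48 N (some 165 degrees on) the board splits.

How it is judged:
On the way, in this order (a step that is already met when the one before it is completed fails the run):
1. the grater board lies in the clamp with its nose against the stop (x of grater_nose in the frame of clamp above 0.021 m and y of grater_nose in the frame of clamp between -0.006 and 0.006 m and angle between the x axis of grater and the x axis of clamp, either way round below 0.12 rad and height (world z) of grater_nose below 0.003 m), for 0.2 s.
2. the foot presses on the board (contact force between spindle and grater above 12 N), for 0.2 s.
At the end, for the whole second after the job is handed in: The grater board lies flat in the clamp, its nose within 4 mm of the stop, within 6 mm of the middle of the throat and within 7 degrees of straight, at rest, and the foot presses on it with 38 to 43.5 N: a quarter turn past the touch, within about 65 to 120 degrees (all of step 1 and contact force between spindle and grater between 38 and 43.5 N and linear speed of grater below 0.01 m/s).
It fails at once if the clamp is overtightened: the foot presses on the board with more than 48 N (contact force between spindle and grater above 48 N).
It fails at once if the board is rammed into the stop with more than 40 N (contact force between stop and grater above 40 N).
It fails at once if another kitchen thing is moved by more than 30 mm (distance of any of spice_jar, salt_mill, cup, bowl, wood_spoon, can, chop_board from where it was at the start of the episode above 0.03 m).
It also fails if it takes over 72 s, if anything falls off the work surface, if the arm or the gripper's body presses on something with over 40 N, if the wrist force passes 120 N, or if a joint passes its speed limit or range.

## Working session

There is one attempt and no reset: what is moved stays moved. The work goes in short steps, each a Python script; the robot and the scene stay as the last script left them, time stands still between calls to the robot, and variables do not carry over. Pictures are saved under pics/ and viewed, at most 10 in all, crops included, and the job is handed in when it is done.

```bash
ls; mkdir -p pics
cat > h.py <<'E'
import numpy as np, cv2
from scipy.spatial.transform import Rotation as R
from bench import robot, eoat, optics, job_done, monitor
def att(c):
    a=np.array(c["attitude"],float)
    if a.shape==(3,3): return a
    return (R.from_rotvec(a) if a.size==3 else R.from_quat(a)).as_matrix()
def cloud(c):
    z=c["range_z"]; v,u=np.mgrid[:z.shape[0],:z.shape[1]]
    p=np.stack([(u-c["cx"])/c["fx"]*z,(v-c["cy"])/c["fy"]*z,z],-1)
    w=p@att(c).T+np.array(c["origin"]); w[z<=0]=np.nan
    return w
def down(yaw): # tool z down; tool y axis at world angle yaw+90 -> tool x along yaw
    x=np.array([np.cos(yaw),np.sin(yaw),0]); z=np.array([0,0,-1.]); return R.from_matrix(np.stack([x,np.cross(z,x),z],1)).as_rotvec()
E
python3 - <<'E'
from h import *
for n in("top","side"):
    c=optics.read_camera(n); print(n,c["fx"],c["cx"],c["cy"],c["origin"],c["attitude"])
    cv2.imwrite(f"pics/{n}1.png",c["pixels"][:,:,::-1]); np.save(f"{n}.npy",cloud(c))
print(monitor.current_tcp_rot(),monitor.current_t())
E
```

```text
pics
top 352.07743502522436 248.1834271583727 195.09251958224206 [ 0.46224005 -0.04328689  1.2110165 ] [-2.17111987  2.16665304 -0.10652366]
side 417.16820609793416 253.2928936435395 194.40910795367287 [ 0.50334353 -0.96930138  1.02685665] [-2.36078898  0.14793658 -0.04076978]
[-7.31122441e-01 -3.05504622e+00  1.44970760e-03] 0.1
```

View pics/top1.png

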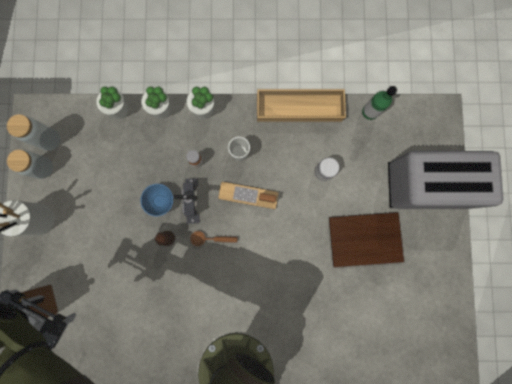

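View pics/side1.png

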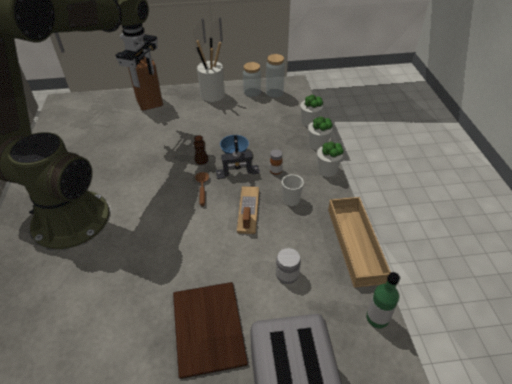

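The top view shows the clamp at about (190,200) with its open side facing right (world -y). The board is at (220–278, 182–208) with its nose to the left and its grip at (268,200). The bowl is behind the clamp at (157,199), the jar at (193,157), the cup at (238,147), the mill at (165,238) and the spoon at (215,239).

Run:
```python
from h import *
W=np.load("top.npy"); im=cv2.imread("pics/top1.png")
cv2.imwrite("pics/crop1.png",cv2.resize(im[140:250,140:290],None,fx=5,fy=5,interpolation=cv2.INTER_CUBIC))
def blob(name,u0,u1,v0,v1,z0,z1):
    P=W[v0:v1,u0:u1].reshape(-1,3); P=P[(P[:,2]>z0)&(P[:,2]<z1)]
    if len(P)<3: print(name,len(P));return
    (c,s,a)=cv2.minAreaRect((P[:,:2]*1000).astype(np.float32))
    print(name,len(P),"rect",np.round(c),np.round(s),round(a,1),"mean",np.round(P.mean(0),4),"min",np.round(P.min(0),3),"max",np.round(P.max(0),3))
blob("plank",212,285,175,215,.009,.025)
blob("grip",212,285,175,215,.045,.075)
blob("beam",170,212,165,235,.07,.095)
blob("knob",165,212,165,235,.115,.16)
blob("flange",170,215,165,235,.003,.01)
blob("all",175,212,165,235,.03,.2)
blob("bowl",130,178,175,220,.03,.06)
blob("jar",180,210,145,170,.06,.1)
blob("cup",220,255,130,165,.06,.1)
blob("mill",150,180,225,250,.09,.13)
blob("spoon",185,245,228,250,.006,.05)
blob("bench",200,240,210,225,-.1,.1)
```

```text
plank 897 rect [582. -41.] [200.  60.] 79.8 mean [ 0.5832 -0.0316  0.0155] min [ 0.539 -0.143  0.01 ] max [0.628 0.059 0.023]
grip 112 rect [ 571. -105.] [54. 22.] 79.3 mean [ 0.5701 -0.1047  0.06  ] min [ 0.556 -0.132  0.045] max [ 0.585 -0.079  0.065]
beam 309 rect [564. 152.] [106.  35.] 3.2 mean [0.5622 0.1514 0.0797] min [0.511 0.133 0.072] max [0.616 0.171 0.092]
knob 104 rect [564. 152.] [68. 12.] 88.0 mean [0.5634 0.1526 0.1399] min [0.558 0.118 0.123] max [0.57  0.186 0.146]
flange 304 rect [570. 154.] [240. 153.] 0.7 mean [0.559  0.151  0.0049] min [0.45  0.076 0.003] max [0.689 0.232 0.01 ]
all 442 rect [597. 151.] [172.  65.] 0.5 mean [0.5663 0.1504 0.091 ] min [0.511 0.118 0.031] max [0.683 0.183 0.146]
bowl 263 rect [563. 265.] [107. 105.] 0.2 mean [0.5654 0.2735 0.0399] min [0.509 0.212 0.03 ] max [0.617 0.317 0.05 ]
jar 136 rect [702. 140.] [40. 38.] 3.1 mean [0.7012 0.1393 0.0833] min [0.682 0.12  0.063] max [0.723 0.159 0.089]
cup 150 rect [732.  -9.] [70. 68.] 44.0 mean [ 0.7368 -0.0092  0.0783] min [ 0.697 -0.043  0.06 ] max [0.767 0.025 0.09 ]
mill 105 rect [436. 232.] [35. 32.] 79.7 mean [0.4355 0.2309 0.1081] min [0.419 0.212 0.09 ] max [0.451 0.25  0.119]
spoon 245 rect [443.  77.] [ 56. 159.] 6.0 mean [0.4334 0.0755 0.0139] min [ 0.41  -0.003  0.006] max [0.467 0.157 0.024]
bench 596 rect [508.  58.] [ 48. 135.] 0.1 mean [ 0.5084  0.058  -0.0007] min [ 0.484 -0.009 -0.007] max [0.533 0.126 0.006]
```

View pics/crop1.png

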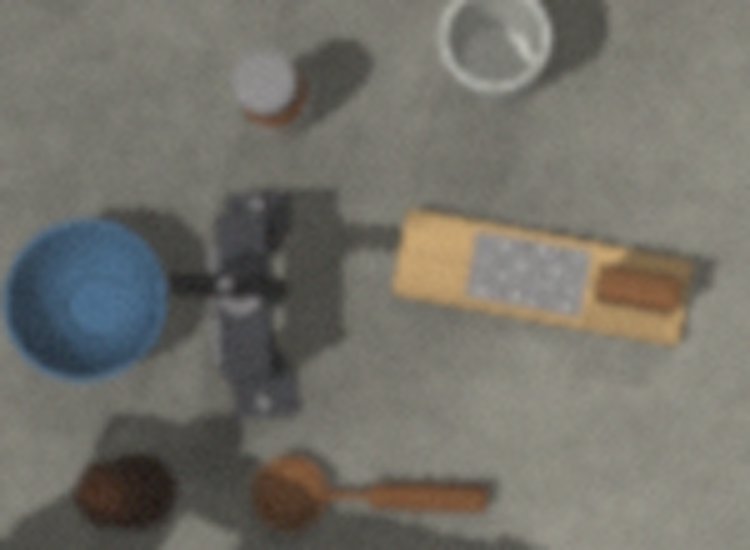

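The measured sizes match the given ones: plank 200x60, grip 54x22, knob 68x12, clamp near (0.564, 0.152) with its throat heading about 93°. I'll grasp the board at its grip and bring it to just in front of the throat.

Run:
```python
from h import *
d=np.deg2rad
robot.goto([.571,-.105,.2],down(d(79.7)))
robot.move_linear([.571,-.105,.044],max_speed=.2)
f0=monitor.current_wrist_force()
eoat.clamp()
print(monitor.current_grip_width(),monitor.current_finger_force(),f0,monitor.current_wrist_force(),monitor.current_position())
# pre-entry: nose at x_c=-25 -> grip at -190
h=d(93.2);o=np.array([.564,.152]);x=np.array([np.cos(h),np.sin(h)])
p=o-.190*x
robot.move_linear([*p,.044],down(h),max_speed=.08)
print(p,monitor.current_position(),monitor.current_wrist_force(),monitor.current_t())
c=optics.read_camera("top");cv2.imwrite("pics/top2.png",cv2.resize(c["pixels"][140:250,140:290,::-1],None,fx=4,fy=4,interpolation=cv2.INTER_CUBIC));np.save("top2.npy",cloud(c))
c=optics.read_camera("wrist");cv2.imwrite("pics/wr2.png",c["pixels"][:,:,::-1]);np.save("wr2.npy",cloud(c)); print(c["origin"],c["attitude"],c["fx"])
```

```text
0.02178513985443865 29.999810457229614 [-0.24337101 -0.85131762  0.58285965] [ 0.25977435  0.16224033 -0.34123224] [ 0.57098897 -0.10502404  0.04397088]
[ 0.57460609 -0.03770375] [ 0.57456954 -0.037697    0.04400823] [ 0.29891273  1.4032359  -0.05311184] 5.5333
[0.56979862 0.04384319 0.20567902] [2.85839066 0.07841414 0.00918501] 302.7652660556936
```

View pics/wr2.png

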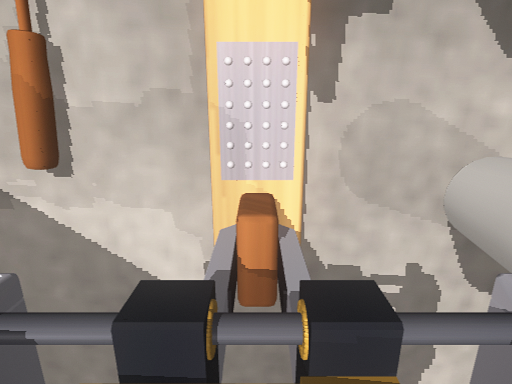

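Run:
```python
from h import *
h=np.deg2rad(93.2);o=np.array([.564,.152]);x=np.array([np.cos(h),np.sin(h)]);y=np.array([-x[1],x[0]])
for n in("top2","wr2"):
    P=np.load(n+".npy").reshape(-1,3);P=P[~np.isnan(P).any(1)]
    q=np.c_[(P[:,:2]-o)@x,(P[:,:2]-o)@y,P[:,2]]*1000
    def rect(name,m,):
        s=q[m][:,:2].astype(np.float32)
        if len(s)<5: print(name,len(s));return
        c,sz,a=cv2.minAreaRect(s);print(n,name,len(s),np.round(c,1),np.round(sz,1),round(a,2),"pct y",np.round(np.percentile(s[:,1],[1,99]),1),"x",np.round(np.percentile(s[:,0],[1,99]),1))
    near=(abs(q[:,1])<100)&(q[:,0]>-240)&(q[:,0]<32)
    rect("plank",near&(abs(q[:,1])<50)&(q[:,2]>10)&(q[:,2]<22)&(q[:,0]<-20))
    rect("plank front",near&(abs(q[:,1])<50)&(q[:,2]>10)&(q[:,2]<22)&(q[:,0]<-20)&(q[:,0]>-70))
    rect("beam",near&(q[:,2]>72)&(q[:,2]<86)&(q[:,0]>-40))
    rect("flanges",near&(q[:,2]>3)&(q[:,2]<8)&(q[:,0]>-25)&(q[:,0]<30))
    rect("knob",near&(q[:,2]>125)&(q[:,2]<150)&(abs(q[:,1])<45)&(q[:,0]>-50))
    for s,m in(("L",q[:,1]>0),("R",q[:,1]<0)):
        rect("upright"+s,near&m&(q[:,2]>25)&(q[:,2]<55)&(q[:,0]>-30))
```

```text
top2 plank 405 [-87.7   0.9] [125.9  60.1] 0.11 pct y [-28.   30.6] x [-140.5  -25.6]
top2 plank front 223 [-47.6   1. ] [45.2 59.1] 1.72 pct y [-27.4  29.7] x [-69.4 -25.2]
top2 beam 291 [0.3 0.7] [ 33.3 105.8] 0.89 pct y [-51.5  52.8] x [-16.4  16.7]
top2 flanges 136 [0.9 2.9] [ 48.7 192.4] 0.09 pct y [-90.5  93.2] x [-22.7  25.2]
top2 knob 95 [-1.8  0.1] [12.2 65.3] 85.48 pct y [-7.5  7.7] x [-33.7  30.4]
top2 uprightL 8 [-14.5  43.5] [16.3  1.9] 83.94 pct y [35.5 51.4] x [-14.9 -12.8]
top2 uprightR 5 [-14.1 -43.2] [ 0.9 10.6] 3.12 pct y [-48.4 -38. ] x [-14.6 -13.5]
wr2 plank 21090 [-125.8    0.8] [ 60.3 147.6] 89.94 pct y [-28.4  30. ] x [-185.2  -53.6]
wr2 plank front 3734 [-61.2   0.8] [17.9 60.2] 0.31 pct y [-28.5  29.8] x [-69.8 -52.8]
beam 0
flanges 0
knob 0
uprightL 0
uprightR 0
```

The wrist view shows the board held straight in the jaws (block at about (257,250)), with the cup well clear on the right. The numbers put the board on the throat's axis to within about 1 mm and 0.5°. Sliding in, by feel at the end.

Run:
```python
from h import *
h=np.deg2rad(93.3);o=np.array([.564,.152]);x=np.array([np.cos(h),np.sin(h)])
yy=np.array([-x[1],x[0]])
F=lambda:np.array(monitor.current_wrist_force())
def go(s,v): robot.move_linear([*(o+(s-.165)*x),.044],down(h),max_speed=v)
for s in(-.012,.005,.018):
    go(s,.05);f=F();print(s,(f[:2]@x).round(2),(f[:2]@yy).round(2),f[2].round(2))
    if abs(f[:2]@yy)>12 or f[:2]@x<-12: raise SystemExit
f0=F()[:2]@x
s=.018
while s<.031:
    s+=.001;go(s,.01);f=F();a=f[:2]@x
    print(round(s,4),a.round(2),(f[:2]@yy).round(2))
    if a-f0<-5: break
print(monitor.current_position(),monitor.current_t())
```

```text
-0.012 1.62 0.27 -0.79
0.005 0.54 -0.31 -1.5
0.018 1.14 0.01 -1.2
0.019 1.18 -0.34
0.02 -0.93 -0.64
0.021 0.26 -0.58
0.022 0.38 0.1
0.023 0.69 -0.53
0.024 0.62 -0.05
0.025 0.26 0.23
0.026 -5.9 0.45
[0.57205318 0.01255486 0.04412586] 8.9417
```

The nose touched at about 25.5 mm with roughly 6 N. Next I release the board, check it, grip the knob and test-turn it 0.4 rad while watching the moment.

```bash
cat >> h.py <<'E'
K=np.array([.5636,.1523])
def turn(yaw,z,v=.01): robot.move_linear([*K,z],down(yaw),max_speed=v)
def mz(n=5):
    r=[]
    for _ in range(n): r.append(monitor.current_moment()[2]); robot.dwell(.02)
    return np.mean(r),np.std(r)
E
python3 - <<'E'
from h import *
d=np.deg2rad
eoat.open_jaws()
p=monitor.current_position();robot.move_linear([p[0],p[1],.2],max_speed=.25)
P=cloud(optics.read_camera("top")).reshape(-1,3);P=P[~np.isnan(P).any(1)]
h=d(93.3);o=np.array([.564,.152]);x=np.array([np.cos(h),np.sin(h)]);y=np.array([-x[1],x[0]])
q=np.c_[(P[:,:2]-o)@x,(P[:,:2]-o)@y,P[:,2]]*1000
m=(abs(q[:,1])<45)&(q[:,0]<-20)&(q[:,0]>-200)&(q[:,2]>9)&(q[:,2]<22)
print("plank",cv2.minAreaRect(q[m][:,:2].astype(np.float32)))
m=(abs(q[:,1])<45)&(q[:,0]<-20)&(q[:,0]>-200)&(q[:,2]>45)&(q[:,2]<70);print("grip",cv2.minAreaRect(q[m][:,:2].astype(np.float32)))
robot.goto([*K,.2],down(d(88.3)));robot.move_linear([*K,.132],max_speed=.15)
print("open",mz()); eoat.clamp(); print(monitor.current_grip_width(),mz(),monitor.current_wrist_force(),monitor.current_joint_positions(),monitor.current_t())
for i in range(1,5):
    turn(d(88.3)-.1*i,.132-.00035*i); t=monitor.current_t();print(i,t,mz(),np.round(monitor.current_wrist_force(),1),monitor.current_joint_efforts()[5].round(3))
E
```

```text
plank ((-105.09944152832031, 10.270967483520508), (37.738365173339844, 119.02210998535156), 86.1808090209961)
grip ((0.0, 0.0), (0.0, 0.0), 0.0)
open (np.float64(0.002861084832478129), np.float64(0.01960363143436467))
0.011587216411498541 (np.float64(-0.05990251517615312), np.float64(0.02936839317313341)) [10.9585601   1.27479117 -5.77888761] [ 2.00808162e-01  4.63142901e-01  1.52047509e+00 -3.57282011e-04
  1.15473711e+00  2.30898472e-01] 13.5583
1 13.8083 (np.float64(-0.15675729581757808), np.float64(0.045517166797851394)) [ 9.9 -0.  -5.7] -0.127
2 14.1417 (np.float64(-0.19257370254137837), np.float64(0.02266822640642296)) [ 7.9  1.4 -4.9] -0.128
3 14.475 (np.float64(-0.19432032684597123), np.float64(0.019035468463850316)) [ 7.4  1.5 -4.3] -0.128
4 14.8083 (np.float64(-0.17169363654211964), np.float64(0.012654527373677891)) [ 6.3  1.2 -3.2] -0.129
```

Run:
```python
from h import *
y0=np.deg2rad(88.3);e0=-.128
for i in range(5,22):
    turn(y0-.1*i,.132-.00035*i); m,e=mz()[0],np.mean([monitor.current_joint_efforts()[5] for _ in range(3)])
    print(i,m.round(3),e.round(4),np.round(monitor.current_wrist_force(),1))
    if m<-.255: 
        m=mz(10)[0];print("re",m.round(3))
        if m<-.25:break
print(monitor.current_joint_positions()[5],monitor.current_t())
```

```text
5 -0.178 -0.1275 [ 5.3  1.9 -3.2]
6 -0.185 -0.1304 [ 4.8  1.7 -2.2]
7 -0.186 -0.1278 [ 4.5  2.3 -3. ]
8 -0.146 -0.1248 [ 4.4  3.4 -3.1]
9 -0.148 -0.1244 [ 5.1  3.4 -1.9]
10 -0.188 -0.1232 [ 2.2  4.8 -1.7]
11 -0.125 -0.1207 [ 2.6  4.8 -1.9]
12 -0.16 -0.1201 [ 2.4  6.6 -2.3]
13 -0.156 -0.1175 [ 1.5  7.3 -1.1]
14 -0.138 -0.1157 [ 1.7  7.4 -1.5]
15 -0.169 -0.1139 [ 2.   8.7 -0.9]
16 -0.157 -0.1079 [ 3.  10.6 -1.7]
17 -0.131 -0.1071 [ 2.8 10.4 -2. ]
18 -0.061 -0.0359 [ 3.2 11.3 -1.2]
19 0.014 0.0559 [ 2.1 12.1 -0.6]
20 0.031 0.0605 [ 2.5 12.7 -1.1]
21 0.029 0.0685 [ 2.5 14.2 -1.3]
2.3278421679237145 20.5583
```

The torque fell to zero at step 18, which a foot touch would not cause. Looking before I go on.

Run:
```python
from h import *
print(monitor.current_grip_width(),monitor.current_finger_force(),monitor.current_position(),np.rad2deg(2*np.arctan2(*monitor.current_tcp_rot()[1::-1])),monitor.current_moment(),monitor.current_tcp_rot())
c=optics.read_camera("wrist");a=c["pixels"][:,:,::-1]
s=optics.read_camera("side")["pixels"][100:220,180:340,::-1]
cv2.imwrite("pics/k1.png",np.hstack([cv2.resize(a,(400,300)),cv2.resize(s,(400,300),interpolation=cv2.INTER_CUBIC)]))
```

```text
0.011479439828952828 29.999535167589784 [0.56380415 0.15407944 0.12489707] 328.1876614999736 [ 2.42789368 -0.3786195  -0.0441839 ] [-3.01829159e+00  8.60134350e-01 -6.64604061e-04]
```

View pics/k1.png

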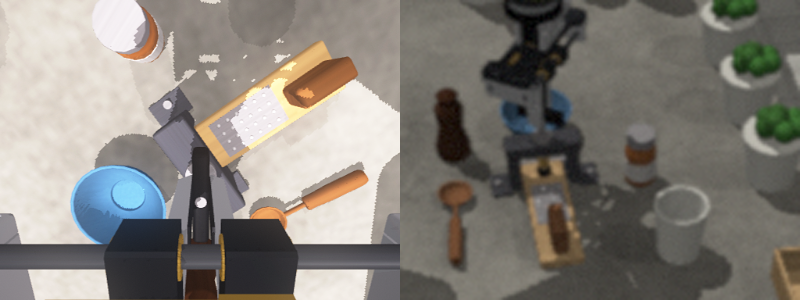

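The bar is still aligned with the jaws, so nothing slipped. The TCP has been pushed about 1.8 mm towards +y, so the knob's true axis is near (0.565, 0.154). The step's sign (+z, counter-clockwise on the tool) fits spring back-torque from the foot. To confirm, I'll centre the tool, then take readings after small back and forward moves.

```bash
sed -i 's/^K=.*/K=np.array([.5650,.1541])/' h.py
python3 - <<'E'
from h import *
y0=np.deg2rad(88.3)
t0=monitor.current_t();monitor.current_moment();monitor.current_moment();print("dt per read",monitor.current_t()-t0)
def go(a,n):
    turn(y0-a,.132-.0035*a); r=[monitor.current_moment()[2] for _ in range(3)]
    m=mz(6)[0]; print(n,a,"end",np.round(np.mean(r),3),"rest",m.round(3),np.round(monitor.current_joint_efforts()[5],3),np.round(monitor.current_wrist_force(),1),np.round(monitor.current_position(),4))
go(2.1,"centre")
for a in (2.05,2.0,1.95,2.0,2.05,2.1): go(a,"")
print(monitor.current_t())
E
```

```text
dt per read 0.0
centre 2.1 end 0.013 rest 0.002 0.028 [-8.8  0.3  6.5] [0.564  0.1543 0.1248]
 2.05 end 0.023 rest 0.047 0.052 [-10.   -0.7   7.2] [0.5639 0.1542 0.125 ]
 2.0 end 0.026 rest 0.053 0.05 [-9.9  0.   6.3] [0.5639 0.1541 0.1251]
 1.95 end 0.075 rest 0.07 0.048 [-10.1   0.3   7.5] [0.5639 0.1541 0.1253]
 2.0 end 0.162 rest 0.122 0.122 [-10.   -1.1   7.2] [0.5639 0.1541 0.1252]
 2.05 end 0.128 rest 0.103 0.126 [-9.7 -0.6  6.1] [0.5639 0.1542 0.125 ]
 2.1 end 0.127 rest 0.105 0.128 [-9.2  0.9  6.6] [0.5639 0.1542 0.1248]
23.2333
```

Those readings depend on stopping transients and the off-centre load. I'll centre the tool on x, then scan slowly backwards and forwards across the suspected touch at about 1.75 rad.

```bash
sed -i 's/^K=.*/K=np.array([.5638,.1541])/' h.py
python3 - <<'E'
from h import *
y0=np.deg2rad(88.3)
def go(a):
    turn(y0-a,.132-.0035*a,.0008); m=mz(4)[0]; print(a.round(2),m.round(3),np.round(monitor.current_joint_efforts()[5],3),np.round(monitor.current_wrist_force(),1))
turn(y0-2.1,.132-.0035*2.1)
for a in np.arange(2.0,1.45,-.1): go(a)
print("fwd")
for a in np.arange(1.6,2.15,.1): go(a)
print(monitor.current_t())
E
```

```text
2.0 0.263 0.145 [-2.1  0.2  4. ]
1.9 0.273 0.192 [-3.3  0.2  4.8]
1.8 0.22 0.152 [-3.3 -0.6  4.6]
1.7 0.102 0.047 [-3.4 -4.5  5.2]
1.6 0.099 0.038 [-4.8 -4.5  6. ]
1.5 0.099 0.038 [-3.6 -5.9  5.2]
fwd
1.6 -0.156 -0.112 [-4.4 -4.4  4.5]
1.7 -0.197 -0.12 [-3.9 -3.6  4.5]
1.8 -0.105 -0.024 [-3.7 -3.1  5.4]
1.9 -0.037 0.013 [-4.5 -1.8  6.7]
2.0 -0.046 0.017 [-2.9 -1.3  5.3]
2.1 -0.059 0.023 [-3.  -0.5  5.5]
27.5
```

The touch shows clearly in both directions: an offset of about 0.13 N·m between 1.7 and 1.9 rad, so the touch is at about 1.8 rad. The target is about 3.39 rad, so I re-grip half a turn round and tighten.

Run:
```python
from h import *
y1=np.deg2rad(88.3)+np.pi
a=2.1
eoat.open_jaws(); robot.move_linear([*K,.175],max_speed=.15)
robot.goto([*K,.175],down(y1-a)); robot.move_linear([*K,.132-.0035*a],max_speed=.1)
eoat.clamp(); print(monitor.current_grip_width(),np.round(monitor.current_wrist_force(),1),monitor.current_joint_positions()[5],monitor.current_t())
for a in (2.3,2.5,2.7,2.9,3.1,3.25,3.39):
    turn(y1-a,.132-.0035*a,.0008); print(a,mz(4)[0].round(3),np.round(monitor.current_joint_efforts()[5],3),np.round(monitor.current_wrist_force(),1))
print(monitor.current_position(),np.rad2deg(y1-3.39),np.rad2deg(2*np.arctan2(*monitor.current_tcp_rot()[1::-1]))%360,monitor.current_t())
eoat.open_jaws(); robot.move_linear([*K,.25],max_speed=.15)
robot.goto([.35,.38,.3],down(np.deg2rad(135)))
c=optics.read_camera("top");cv2.imwrite("pics/end.png",cv2.resize(c["pixels"][140:250,140:290,::-1],None,fx=5,fy=5,interpolation=cv2.INTER_CUBIC))
P=cloud(c).reshape(-1,3);P=P[~np.isnan(P).any(1)]
h=np.deg2rad(93.3);o=K;x=np.array([np.cos(h),np.sin(h)]);y=np.array([-x[1],x[0]])
q=np.c_[(P[:,:2]-o)@x,(P[:,:2]-o)@y,P[:,2]]*1000
def rr(n,m): print(n,cv2.minAreaRect(q[m][:,:2].astype(np.float32)))
b=(abs(q[:,1])<45)&(q[:,0]>-200)
rr("plank",b&(q[:,0]<-20)&(q[:,2]>9)&(q[:,2]<22)); rr("grip",b&(q[:,0]<-90)&(q[:,2]>45)&(q[:,2]<70)); rr("knob",b&(q[:,0]<45)&(q[:,0]>-45)&(q[:,2]>108)&(q[:,2]<150))
print(monitor.current_t())
```

```text
0.011452310043949476 [ 0.6  2.1 -1. ] -0.807749914465829 33.8167
2.3 -0.053 -0.001 [ 4.   5.2 -1.8]
2.5 0.036 0.041 [ 5.2  4.8 -2.7]
2.7 0.033 0.057 [ 7.5  6.4 -3.9]
2.9 0.057 0.08 [ 8.6  6.6 -4.6]
3.1 0.05 0.097 [12.2  7.4 -6.4]
3.25 0.064 0.112 [12.2  6.8 -6.7]
3.39 0.079 0.132 [13.8  6.7 -7.6]
[0.56515083 0.1546745  0.1202891 ] 74.06730745065092 74.2750990571853 36.8417
plank ((-98.29412078857422, 0.6311798095703125), (156.5878448486328, 60.506935119628906), 0.13890999555587769)
grip ((-141.6880340576172, 0.5088138580322266), (22.590106964111328, 53.36164093017578), 89.9563980102539)
knob ((-2.0701370239257812, 0.07757377624511719), (11.836668014526367, 69.94012451171875), 70.8564224243164)
40.4167
```

View pics/end.png

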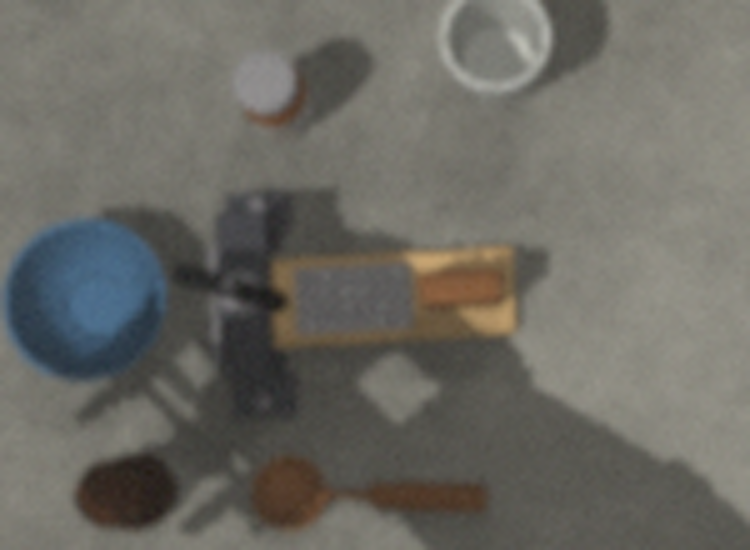

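The final picture shows the board straight in the throat (nose under the beam at about (275,300)), the knob bar at 74° as commanded, and the other things where they were. The grip measures within 0.2 mm of where it was when the nose touched the stop.

```bash
python3 -c "
from h import *
print(job_done())"
```

```text
the job is handed in; nothing more can be done
None
```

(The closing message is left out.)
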